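# Index the punch turntable to the height master's side

### The arm

A 6-joint arm with a two-finger parallel gripper is mounted at the origin on the work surface. World frame = base frame: x ahead of the robot, y to its left, z up, the work surface at z = 0. Lengths are in m, angles in degrees, forces in N, time in s.
With the tool pointing down it reaches from about 0.4 to 0.825 m from the base axis. Payload 7 kg.
Tool frame: the origin (TCP) lies at the very end of the fingers, on their centre line; the grasp point (between the pads) lies 19 mm behind it; x points along the fingers, z is the direction in which the jaws open and shut, and the axes are right-handed (so a half turn about x gives the same grasp; the last joint's range is limited). The gripper opens to 88 mm and grips with 3 to 60 N. Pads are 19 mm wide; open, the fingers measure 130 mm over their backs; the gripper's body (78 mm by 193 mm) begins 47 mm behind the grasp point.
Start: joints at [-57.233, 20.546, 0.682, 0, -70.136, -16.507], TCP at [0.189, -0.648, 0.227] pointing down, gripper open.
Joint ranges: [-176.03, 176.03], [-82.01, 121.73], [-58.28, 71.71], [-173.87, 95.51], [-174.79, -0.11], [-173.66, 173.66]. Speed limits (degrees/s): [136.94, 136.94, 172.46, 180, 180, 180].

### API

Orientations are given as [roll, pitch, yaw] about the fixed x, y, z axes, in that order (R = Rz(yaw) Ry(pitch) Rx(roll)).
In Python, from plant import sensors, cams, workorder gives the robot as it stands. The module is installed in compiled form; this text tells all that it offers.
- The arm moves only by the shell command python3 -m handwheel 'ROWS' [OPENING] [FORCE]. ROWS is JSON, one flat list of numbers, 4 for each row, row after row: the shift along the tool's x, y, z in cm, then the turn about the tool's x in degrees. A call has exactly 10 rows; each row is the pose to reach, as a shift and turn from the pose commanded when the call began, along the tool's axes at that moment; what a row does not reach only later rows make up. A row lasts 1/8 s, in which the tool goes at most 62.5 mm and 10.7 degrees, less where a joint would pass 70% of its speed; a pose out of reach is approached as far as the arm can. A call with a gripper value outside its range is refused whole. OPENING is the finger opening in cm, from 0 to 8.76, set as the call begins (- or left out, the last holds). The fingers move at their own pace and stop on an object; FORCE is the grip in N (left out, the last holds). Time passes only in rows, so rows that repeat a pose let the fingers close, or fill a call up. It gives the time, the measured TCP pose, the force and the opening at its end, in the units of the state.
- sensors.get_state(): the state, without advancing time (a new reading comes with each control period).
- cams.capture(name): name is "side" or "top"; returns a dict with "image" (400x640x3 uint8, red, green, blue), "fov_y" (degrees; the focal length in pixels is half the picture's height over the tangent of half this angle, whatever the lens; pixels are square), "cx", "cy" (the principal point, pixels), "xyz" and "rotation" of the camera in the world. Camera axes: x right, y down, z forward; pixel columns grow to the right and rows downward; lengths in m; the calibration is good to about 2 mm. A picture is of the moment at which its call begins. There is no depth.
- workorder.close_job(): hands the job in, once; it reports no verdict.
The state is a dict: "time_s": time; "joints": joint angles; "qd": joint speeds; "joint_torque": joint torques, N m; "tcp_pos": TCP position; "eef_rot": TCP orientation; "contact_force": force on the tool from outside, world axes, zero at the start; "moment": the same for the moment, N m; "gripper_width": finger opening in m.
Only numpy, scipy, OpenCV 4.12 (cv2) and the standard library are available. Lean on these libraries where they do the work, as an engineer would, in place of code of your own. Each camera call takes 0.05 s, during which the arm holds its last target.

### The job

Pull up the sprung T-handle in the middle of the turntable, turn it so that the punch's tip swings round to the side where the chrome height master stands, and let the handle drop fully home in the first stop on that side, then let go. The stop cannot be seen and must be felt for. Do not touch the punch, do not swing it to the other side, and leave the gauges on the plate where they are.

Things in the scene. Friction and masses are not known exactly. Their poses are not given: they have to be found in the camera images.
- index_unit: Fixed round aluminium base, 224 mm across its dark flange. Origin: centre of underside, on the turning axis. x: where the punch tip points at the start; y: to the left of that. It hides one stop at turn 0 and one on each side, anywhere from 0.75 to 1.21 rad, differing by side and run, each with about 0.05 rad of play either way. Between stops lies a flat land.
- turntable (a joint): Turn of the aluminium disc (206 mm across, top 50 mm above the plate) about the upright axis, rad; 0 at the start, positive counter-clockwise seen from above (tip swings to the base's +y side), limits +-1.6. T-handle, punch and clamp turn with it. It takes some 0.1 to 0.2 N m while the pin is clear of the stops.
- index_handle (a joint): Lift of the sprung T-handle, m: 0 home (pin in a stop, table locked), at most 0.018. From 0.008 up the pin is clear and the table turns. Let go between stops, the pin rests on the land: the handle stays up at 0.008 and still turns the table; over a stop the spring drops it to 0. Spring: 6 N down at home, 12 N at full lift; handle's weight 1.5 N.
- handle_grip (a point): Centre of the T-handle's black bar, on the turning axis, 145 mm above the plate when home. Bar 70 mm long along this point's x (parallel to the punch), 16 mm thick along y, 24 mm high, on a 16 mm steel stem above a steel collar (34 mm across, top 80 mm above the plate). A red band on the stem shows above the collar while the handle is up, hidden when home.
- punch: Hardened steel punch lying level, fixed in the blued V-block clamp on the turntable: 133 mm long, 22 mm thick shank, 30 mm head near the middle of the table, thin 12 mm bright end outward. Origin on the turning axis on the disc's top; x along the punch to its tip. Its axis is 79 mm above the plate, the clamp's top 94 mm.
- punch_tip (a point): Middle of the end face of the punch's thin end, 165 mm from the turning axis, 79 mm above the plate. It sweeps round with the turntable.
- height_master: Chrome height master, a loose upright bright column 150 mm high with five raised rings 46 mm across on a 64 mm foot, 0.9 kg, beside the turntable on its left or its right. Origin: centre of its underside.
- centre_finder: Black steel centre-finder, loose, standing upright on the other side: 52 mm across, 104 mm high with a thin pointed top. Origin: centre of its underside.
- ring_gauge: Brass thread ring gauge, loose, lying flat: 80 mm across, 48 mm bore, 20 mm high. Origin: centre of its underside.
Mind the look-alikes: they are no part of the job. There is more than one size of the height_master; the job needs the smallest.

How it is judged (in metres and radians):
On the way, in this order (a step that is already met when the one before it is completed fails the run):
1. the T-handle is pulled up clear of its stop (value of joint index_handle above 0.006 m), for 0.1 s.
2. the turntable has left its first place, the punch swinging towards the height master's side (((y of height_master in the frame of index_unit above 0 m and value of joint turntable above 0.35 rad) or (y of height_master in the frame of index_unit below 0 m and value of joint turntable below -0.35 rad))), for 0.1 s.
At the end, for the whole second after the job is handed in: The punch has been swung at least 0.65 rad to the height master's side, the T-handle is down home in the stop there (lift under 3 mm), the turntable is at rest, and the three gauges stand within 15 mm of where they were (((y of height_master in the frame of index_unit above 0 m and value of joint turntable above 0.65 rad) or (y of height_master in the frame of index_unit below 0 m and value of joint turntable below -0.65 rad)) and value of joint index_handle below 0.003 m and linear speed of punch below 0.02 m/s and distance of each of height_master, centre_finder, ring_gauge from where it was at the start of the episode below 0.015 m); the robot touches nothing.
It fails at once if the punch swung more than 0.3 rad to the side away from the height master ((y of height_master in the frame of index_unit above 0 m and value of joint turntable below -0.3 rad) or (y of height_master in the frame of index_unit below 0 m and value of joint turntable above 0.3 rad)).
It fails at once if the robot touched the punch (contact force between punch and the fingers above 1 N or contact force between punch and the arm above 1 N).
It fails at once if a gauge was pushed more than 15 mm or tipped (distance of any of height_master, centre_finder, ring_gauge from where it was at the start of the episode above 0.015 m or angle between any of height_master, centre_finder, ring_gauge's own z axis and vertical above 0.3 rad).
It also fails if it takes over 51 s, if anything falls off the work surface, if the arm or the gripper's body presses on something with over 40 N, if the wrist force passes 120 N, or if a joint passes its speed limit or range.

## Working session

There is one attempt and no reset: what is moved stays moved. The work goes in short steps, Python scripts to look and compute and a shell command to move; the robot and the scene stay as the last step left them, time stands still between calls to the robot, and variables do not carry over. Pictures are saved under pics/ and viewed, and the job is handed in when it is done.

```bash
mkdir -p pics
python3 - <<'E'
from plant import sensors,cams
import cv2
print(sensors.get_state())
for n in("side","top"):
    c=cams.capture(n); print(n,c["fov_y"],c["cx"],c["cy"],c["xyz"],c["rotation"])
    cv2.imwrite(f"pics/{n}0.png",c["image"][:,:,::-1])
E
```

```text
{'time_s': 0.0, 'joints': array([-5.72321925e+01,  2.05908317e+01,  6.34727651e-01, -2.11706500e-02,
       -7.01328347e+01, -1.65080518e+01]), 'qd': array([ 0.01089605, -0.04744071, -0.08475076, -0.01487721,  0.02888386,
        0.0075936 ]), 'joint_torque': array([-1.33384838e-04, -5.82720816e+01,  2.93060714e+01,  6.99717432e+00,
        6.96364456e-03, -1.15057460e-04]), 'tcp_pos': array([ 0.18886473, -0.64755404,  0.22563341]), 'eef_rot': array([  3.89639115,  89.90886102, 110.14893675]), 'contact_force': array([0.1441182 , 0.23856107, 0.46342106]), 'moment': array([-0.0025305 , -0.02009022, -0.01798945]), 'gripper_width': 0.08767235747979521}
side 47.19289867496637 315.9020285493891 201.9626999761577 [0.16666571 0.95562671 0.81230088] [-125.33489137    0.73632489 -153.11780723]
top 50.330358189359565 319.5913286685908 196.6300966594755 [0.49222508 0.09293737 1.26014264] [-175.37585558   -0.51015829  -88.87562881]
```

View pics/side0.png

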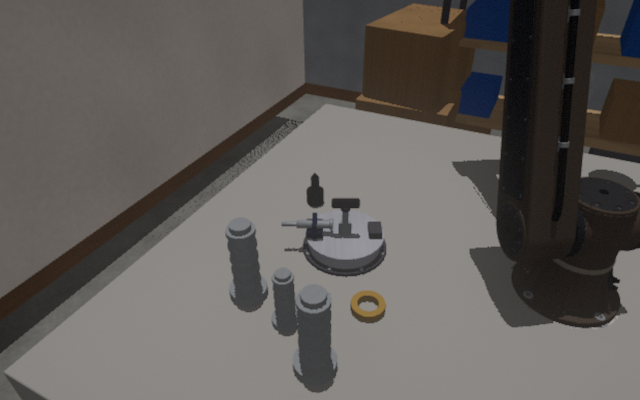

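View pics/top0.png

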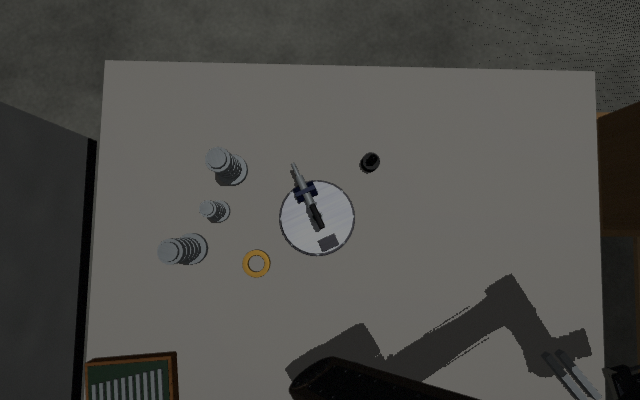

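The scene shows three ringed chrome columns, all left (+y) of the unit, in top-view pixels:
- (225,165): a large one.
- (213,210): the smallest, so this is height_master.
- (185,250): a large one.

The centre-finder is on the right at (370,162). The T-handle's black bar is at (316,218), and the punch points to (294,165). The dark square at (328,242) on the disc is a look-alike for the handle. Next I'll measure and check a crop.

```bash
cat > h.py <<'E'
import numpy as np,cv2
from scipy.spatial.transform import Rotation as Ro
from plant import sensors,cams
def K(c): return 200/np.tan(np.radians(c["fov_y"]/2))
def R(c): return Ro.from_euler('xyz',c["rotation"],degrees=True).as_matrix()
def ray(c,p,z):
    d=R(c)@np.array([(p[0]-c["cx"])/K(c),(p[1]-c["cy"])/K(c),1]); o=np.array(c["xyz"])
    return o+d*(z-o[2])/d[2]
def proj(c,P):
    q=R(c).T@(np.array(P)-c["xyz"]); return c["cx"]+K(c)*q[0]/q[2],c["cy"]+K(c)*q[1]/q[2]
E
python3 - <<'E'
from h import *
c=cams.capture("top"); s=cams.capture("side")
im=c["image"]; g=cv2.cvtColor(im,cv2.COLOR_RGB2GRAY)
a=cv2.resize(im[150:270,190:390],None,fx=4,fy=4,interpolation=cv2.INTER_CUBIC)
cv2.imwrite("pics/tc.png",a[:,:,::-1])
b=cv2.resize(s["image"][170:370,220:420],None,fx=3,fy=3,interpolation=cv2.INTER_CUBIC)
cv2.imwrite("pics/sc.png",b[:,:,::-1])
hsv=cv2.cvtColor(im,cv2.COLOR_RGB2HSV)
print(g[215:222,300:335])
# disc: brighter than plate
m=((g>150)).astype(np.uint8); m[:, :260]=0;m[:,370:]=0;m[:170]=0;m[270:]=0
cs,_=cv2.findContours(m,0,2); k=cv2.convexHull(np.vstack([x for x in cs if len(x)>5]))
e=cv2.fitEllipse(k);print("disc",e,ray(c,e[0],.05))
for n,(p) in dict(tip=(293,164),hm=(208,208)).items(): print(n,ray(c,p,.079 if n=="tip" else .15))
# black bar
m=(g<40).astype(np.uint8); m[:,:300]=0;m[:,335:]=0;m[:195]=0;m[236:]=0
n,l,st,ce=cv2.connectedComponentsWithStats(m);print(st,ce)
i=1+np.argmax(st[1:,4]);q=cv2.minAreaRect(np.argwhere(l==i)[:,::-1].astype(np.float32));print(q,ray(c,q[0],.157))
print(proj(s,ray(c,q[0],.157)))
E
```

```text
[[135 137 140 140 140 140 140 139  64  49  47  43  32   8  11  17  23  25
   26  13  24  71 126 135 136 138 138 137 138 137 136 135 135 135 135]
 [139 139 140 141 140 138 138 138  63  47  47  43  25   4   4  18  23  24
   25  18  19  72 126 136 137 137 136 136 136 137 135 135 135 134 134]
 [139 139 140 138 138 138 138 135 128  61  47  41  30   8   0  12  18  24
   26  27   9  89 127 137 137 138 137 136 135 135 134 134 134 136 137]
 [138 139 137 138 138 135 135 137 137 130  61  39  39  15   2   9  17  20
   25  27  15  66 120 136 137 137 136 136 135 135 135 137 138 138 139]
 [137 138 137 135 137 136 135 136 136  78  51  40  41  40  11   9  13  20
   23  28  28  24 106 134 137 136 135 134 137 138 139 139 139 138 138]
 [137 135 136 137 137 136 136 136 137 132  62  48  40  43  31  10   8  20
   22  26  29  14  72 132 136 136 136 139 138 139 139 139 139 137 137]
 [136 136 135 136 136 136 138 139 140 139  65  48  42  39  40  38   8  16
   21  23  27  26  23 131 136 139 140 140 140 139 140 139 139 139 137]]Traceback (most recent call last):
  File "<stdin>", line 12, in <module>
    return _nx.concatenate(arrs, 0, dtype=dtype, casting=casting)
           ~~~~~~~~~~~~~~~^^^^^^^^^^^^^^^^^^^^^^^^^^^^^^^^^^^^^^^
ValueError: need at least one array to concatenate
```

```bash
ls pics
```

```text
sc.png
side0.png
tc.png
top0.png
```

Run:
```python
from h import *
c=cams.capture("top"); s=cams.capture("side")
im=c["image"]; g=cv2.cvtColor(im,cv2.COLOR_RGB2GRAY)
m=((g>118)).astype(np.uint8); m[:, :270]=0;m[:,362:]=0;m[:172]=0;m[262:]=0
n,l,st,ce=cv2.connectedComponentsWithStats(m);i=1+np.argmax(st[1:,4])
k=cv2.convexHull(np.argwhere(l==i)[:,::-1].astype(np.int32))
e=cv2.fitEllipse(k);print("disc",st[i],e,ray(c,e[0],.05))
m=(g<34).astype(np.uint8); m[:,:300]=0;m[:,335:]=0;m[:195]=0;m[236:]=0
n,l,st,ce=cv2.connectedComponentsWithStats(m);i=1+np.argmax(st[1:,4])
q=cv2.minAreaRect(np.argwhere(l==i)[:,::-1].astype(np.float32));print(st[i],q,ray(c,q[0],.157))
for p in cv2.boxPoints(q): print(p,ray(c,p,.157))
print(proj(s,ray(c,q[0],.157)),proj(s,ray(c,e[0],.05)))
print("tip",ray(c,(293,164),.079),"hm",ray(c,(208,208),.15))
```

```text
disc [ 281  182   73   71 3032] ((316.6967468261719, 217.17384338378906), (70.86056518554688, 71.64176940917969), 64.70970153808594) [0.53159137 0.0911577  0.05      ]
[309 204  15  25 170] ((316.10003662109375, 216.1999969482422), (25.491172790527344, 8.049844741821289), 63.43495178222656) [0.53060015 0.09291114 0.157     ]
[306.80002 206.6    ] [0.55500871 0.11753811 0.157     ]
[314.00003 203.     ] [0.56474305 0.09905751 0.157     ]
[325.40005 225.79999] [0.50627067 0.06836401 0.157     ]
[318.20004 229.4    ] [0.49662445 0.08679492 0.157     ]
(np.float64(345.56748009056423), np.float64(199.4115655607543)) (np.float64(344.49055983471453), np.float64(232.29623598292662))
tip [0.67806774 0.16052808 0.079     ] hm [0.54657629 0.37485135 0.15      ]
```

View pics/tc.png

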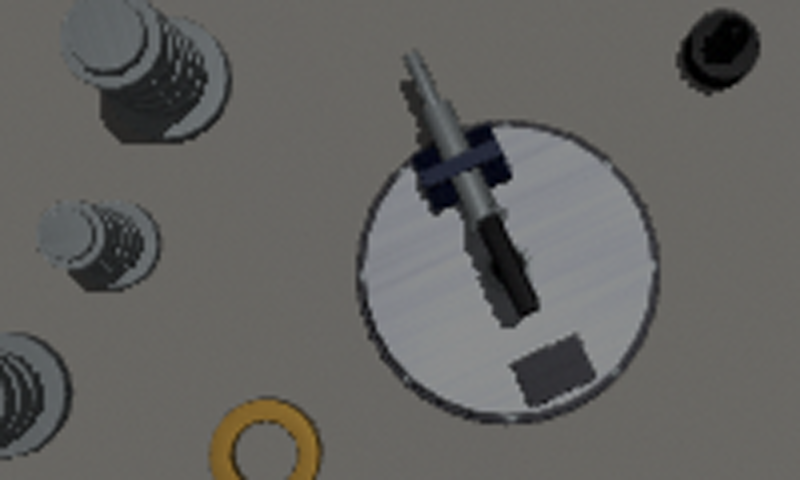

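View pics/sc.png

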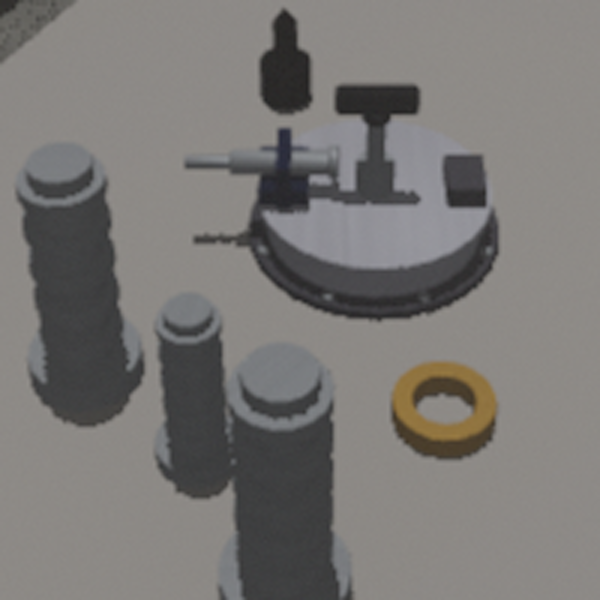

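```bash
cat > rel.py <<'E'
from h import *
s=sensors.get_state(); M=Ro.from_euler('xyz',s["eef_rot"],degrees=True).as_matrix()
np.set_printoptions(precision=3,suppress=True)
print("t",round(s["time_s"],2),"tcp",s["tcp_pos"],"j",s["joints"],"F",s["contact_force"],"M",s["moment"],"w",round(s["gripper_width"],4))
print("x",M[:,0],"y",M[:,1],"z",M[:,2])
print("yaw z",np.degrees(np.arctan2(M[1,2],M[0,2])))
print("to (.531,.0915,.227/.126) cm:",M.T@(np.array([.531,.0915,.227])-s["tcp_pos"])*100,M.T@(np.array([.531,.0915,.126])-s["tcp_pos"])*100)
E
python3 rel.py
```

```text
t 0.3 tcp [ 0.189 -0.648  0.226] j [-57.23   20.565   0.668  -0.007 -70.134 -16.508] F [0.181 0.379 0.109] M [ 0.008 -0.034  0.056] w 0.0874
x [-0.     0.001 -1.   ] y [-0.96 -0.28  0.  ] z [-0.28   0.96   0.001]
yaw z 106.25992506754491
to (.531,.0915,.227/.126) cm: [ -0.046 -53.535  61.402] [ 10.054 -53.536  61.397]
```

```bash
python3 -m handwheel '[0,-4,4.6,0, 0,-8,9.2,0, 0,-12,13.8,0, 0,-16,18.4,0, 0,-20,23,0, 0,-24,27.6,0, 0,-28,32.2,-2, 0,-32,36.8,-4, 0,-36,41.4,-6, 0,-40,46,-8.2]' 6; python3 rel.py
```

```text
time_s: 1.55
tcp_pos: [0.4447, -0.0924, 0.2271]
eef_rot: [-105.7, 89.9, 8.8]
contact_force: [1.0, -0.6, -0.0]
gripper_width: 0.06
t 1.55 tcp [ 0.445 -0.092  0.227] j [ 13.252  -0.889 -25.792   0.007 -65.018 -78.702] F [ 1.043 -0.569 -0.021] M [-0.159 -0.218  0.019] w 0.06
x [ 0.001  0.    -1.   ] y [-0.91  -0.416 -0.001] z [-0.416  0.91  -0.   ]
yaw z 114.55328753737312
to (.531,.0915,.227/.126) cm: [  0.025 -15.489  13.137] [ 10.125 -15.476  13.141]
```

```bash
python3 -m handwheel '[0,-4,3.4,0, 0,-8,6.8,0, 0,-12,10.2,0, 0,-15.5,13.15,0, 1,-15.5,13.15,0, 3,-15.5,13.15,0, 4,-15.5,13.15,0, 4,-15.5,13.15,0, 4,-15.5,13.15,0, 4,-15.5,13.15,0]' 6; python3 rel.py
python3 - <<'E'
from h import *
o=[]
for n,(x,y) in dict(top=(316,216),side=(345,215)).items():
    c=cams.capture(n); o.append(cv2.resize(c["image"][y-60:y+60,x-60:x+60],(400,400),interpolation=cv2.INTER_CUBIC))
    if n=="side":
        s=sensors.get_state()["tcp_pos"]; print("tcp px",(np.array(proj(c,s))-[x-60,y-60])*400/120+[400,0])
        print("bar centre px",(np.array(proj(c,[.531,.0915,.145]))-[x-60,y-60])*400/120+[400,0])
cv2.imwrite("pics/a1.png",np.hstack(o)[:,:,::-1])
E
```

```text
time_s: 2.8
tcp_pos: [0.5312, 0.0894, 0.1873]
eef_rot: [-89.9, 89.9, 24.5]
contact_force: [0.8, 0.5, -0.6]
gripper_width: 0.0598
t 2.8 tcp [0.531 0.089 0.187] j [ 30.425   9.43  -19.878   0.008 -60.62  -95.98 ] F [ 0.807  0.507 -0.608] M [-0.016 -0.014  0.016] w 0.0598
x [ 0.001  0.001 -1.   ] y [-0.91  -0.414 -0.001] z [-0.414  0.91   0.   ]
yaw z 114.44847898606709
to (.531,.0915,.227/.126) cm: [-3.968 -0.076  0.193] [ 6.132 -0.063  0.193]
tcp px [604.22094554 112.07167246]
bar centre px [601.77203664 159.99539274]
```

View pics/a1.png

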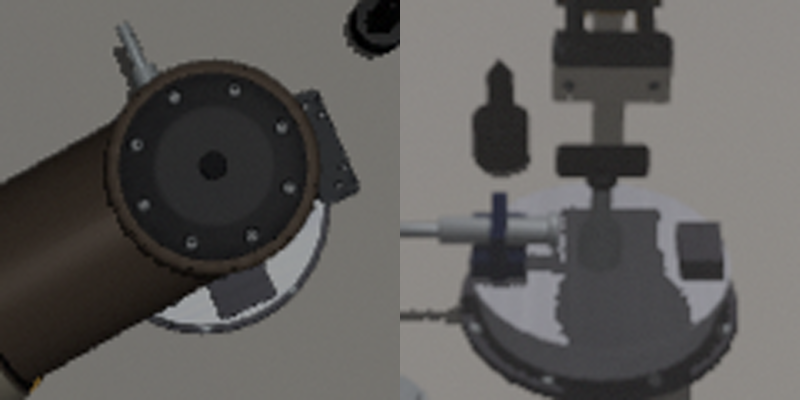

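The side crop shows the open gripper (left half: top view, occluded by wrist) centred over the black bar at (603,160). Descending.

```bash
python3 -m handwheel '[1,0,0.2,0, 2,0,0.2,0, 3,0,0.2,0, 4,0,0.2,0, 5,0,0.2,0, 5.5,0,0.2,0, 6,0,0.2,0, 6.1,0,0.2,0, 6.1,0,0.2,0, 6.1,0,0.2,0]' 4; python3 -m handwheel '[0,0,0,0, 0,0,0,0, 0,0,0,0, 0,0,0,0, 0,0,0,0, 0,0,0,0, 0,0,0,0, 0,0,0,0, 0,0,0,0, 0,0,0,0]' 0.5 30; python3 rel.py
cat > look.py <<'E'
import sys
from h import *
c=cams.capture("side");x,y=345,215
im=c["image"];cv2.imwrite(f"pics/{sys.argv[1]}.png",cv2.resize(im[y-60:y+50,x-70:x+60],None,fx=5,fy=5,interpolation=cv2.INTER_CUBIC)[:,:,::-1])
hsv=cv2.cvtColor(im,cv2.COLOR_RGB2HSV).astype(int)
m=((hsv[...,0]<8)|(hsv[...,0]>172))&(hsv[...,1]>110)&(hsv[...,2]>40)
m[:195]=0;m[250:]=0;m[:,:325]=0;m[:,365:]=0
print("red px",m.sum(),np.argwhere(m).mean(0) if m.any() else None)
E
python3 look.py g1
```

```text
time_s: 4.15
tcp_pos: [0.5302, 0.0914, 0.1259]
eef_rot: [-87.3, 90.0, 27.2]
contact_force: [0.4, -0.6, 0.3]
gripper_width: 0.0401
time_s: 5.4
tcp_pos: [0.5298, 0.0919, 0.1257]
eef_rot: [-24.2, 90.0, 90.3]
contact_force: [-3.0, 4.1, 3.5]
gripper_width: 0.0225
t 5.4 tcp [0.53  0.092 0.126] j [ 30.704  12.872 -24.507  -0.048 -52.599 -96.208] F [-2.999  4.1    3.498] M [1.742 1.218 0.034] w 0.0225
x [-0.     0.001 -1.   ] y [-0.91  -0.414 -0.   ] z [-0.414  0.91   0.001]
yaw z 114.46624198909593
to (.531,.0915,.227/.126) cm: [-10.133  -0.095  -0.074] [-0.033 -0.092 -0.081]
red px 0 None
```

View pics/g1.png

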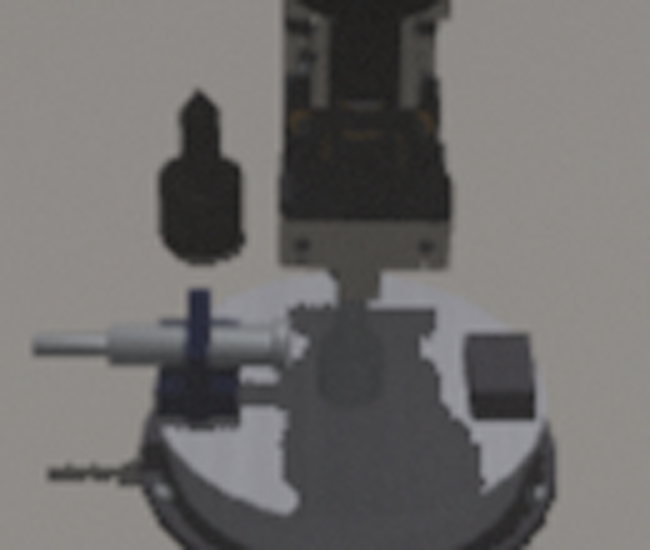

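```bash
python3 -m handwheel '[0,0,0.1,0, 0,0,0.2,0, 0,0,0.2,0, 0,0,0.2,0, 0,0,0.2,0, 0,0,0.2,0, 0,0,0.2,0, 0,0,0.2,0, 0,0,0.2,0, 0,0,0.2,0]' 0.5 30;python3 rel.py
```

```text
time_s: 6.7
tcp_pos: [0.5297, 0.0921, 0.1257]
eef_rot: [177.5, 89.9, -68.0]
contact_force: [3.5, -5.1, 0.6]
gripper_width: 0.0227
t 6.7 tcp [0.53  0.092 0.126] j [ 30.833  12.856 -24.594   0.109 -52.564 -96.439] F [ 3.546 -5.122  0.552] M [-1.719 -1.108 -0.023] w 0.0227
x [ 0.001 -0.001 -1.   ] y [-0.91  -0.414  0.   ] z [-0.414  0.91  -0.002]
yaw z 114.45976282064926
to (.531,.0915,.227/.126) cm: [-10.133  -0.094  -0.128] [-0.033 -0.095 -0.112]
```

Grip stopped at 22.7 mm while the lateral force reversed. The fingertips are on the round boss under the bar, not on the bar itself. I'll open, raise 9 mm and regrip.

```bash
python3 -m handwheel '[0,0,-0.1,0, 0,0,-0.1,0, 0,0,-0.1,0, -0.3,0,-0.1,0, -0.6,0,-0.1,0, -0.9,0,-0.1,0, -0.9,0,-0.1,0, -0.9,0,-0.1,0, -0.9,0,-0.1,0, -0.9,0,-0.1,0]' 4; python3 -m handwheel '[0,0,0,0, 0,0,0,0, 0,0,0,0, 0,0,0,0, 0,0,0,0, 0,0,0,0, 0,0,0,0, 0,0,0,0, 0,0,0,0, 0,0,0,0]' 0.5 40; python3 rel.py
```

```text
time_s: 7.95
tcp_pos: [0.5295, 0.0922, 0.1345]
eef_rot: [94.8, 90.0, -150.7]
contact_force: [-0.2, -0.2, -0.5]
gripper_width: 0.0398
time_s: 9.2
tcp_pos: [0.5296, 0.0921, 0.1346]
eef_rot: [161.2, 90.0, -84.3]
contact_force: [3.1, -4.6, -1.3]
gripper_width: 0.0157
t 9.2 tcp [0.53  0.092 0.135] j [ 30.777  12.304 -23.927   0.015 -53.774 -96.323] F [ 3.133 -4.573 -1.274] M [-1.621 -1.033  0.016] w 0.0157
x [ 0. -0. -1.] y [-0.91  -0.414  0.   ] z [-0.414  0.91  -0.   ]
yaw z 114.46360142090532
to (.531,.0915,.227/.126) cm: [-9.243 -0.101 -0.114] [ 0.857 -0.101 -0.112]
```

Now 15.7 mm: the bar itself. Lift 13 mm.

```bash
python3 -m handwheel '[-0.3,0,-0.1,0, -0.6,0,-0.1,0, -0.9,0,-0.1,0, -1.1,0,-0.1,0, -1.3,0,-0.1,0, -1.3,0,-0.1,0, -1.3,0,-0.1,0, -1.3,0,-0.1,0, -1.3,0,-0.1,0, -1.3,0,-0.1,0]'; python3 rel.py; python3 look.py g2
```

```text
time_s: 10.45
tcp_pos: [0.5297, 0.0918, 0.1472]
eef_rot: [16.9, 89.9, 131.3]
contact_force: [1.9, 4.4, -11.2]
gripper_width: 0.0157
t 10.45 tcp [0.53  0.092 0.147] j [ 30.699  11.561 -22.971  -0.063 -55.478 -96.209] F [  1.906   4.405 -11.203] M [ 1.94  -0.713  0.043] w 0.0157
x [-0.001  0.001 -1.   ] y [-0.91  -0.414  0.   ] z [-0.414  0.91   0.001]
yaw z 114.4539925819798
to (.531,.0915,.227/.126) cm: [-7.982 -0.108 -0.077] [ 2.118 -0.11  -0.086]
red px 16 [223.125 344.375]
```

View pics/g2.png

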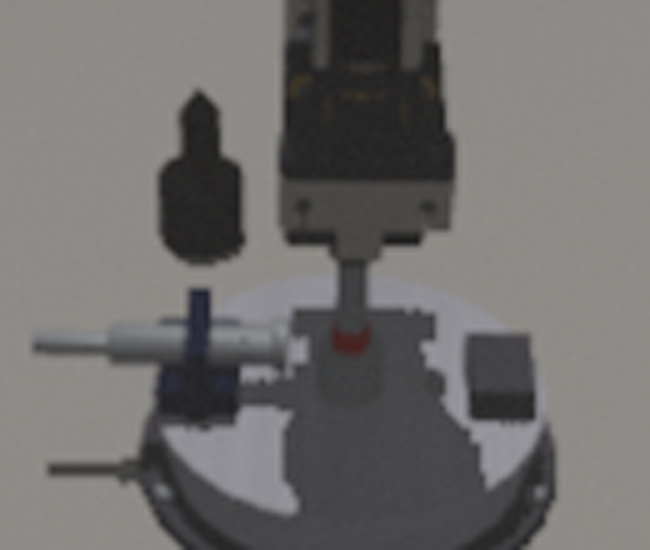

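Red band visible at (350,340) in the crop: handle up. Turn CCW 37° (negative about tool x).

```bash
python3 -m handwheel '[0,0,0,-2, 0,0,0,-6, 0,0,0,-11, 0,0,0,-16, 0,0,0,-21, 0,0,0,-26, 0,0,0,-31, 0,0,0,-35, 0,0,0,-37, 0,0,0,-37]'; python3 rel.py; python3 look.py g3
```

```text
time_s: 11.75
tcp_pos: [0.5306, 0.0908, 0.1477]
eef_rot: [173.2, 89.9, -35.3]
contact_force: [6.2, -1.3, -12.1]
gripper_width: 0.016
t 11.75 tcp [0.531 0.091 0.148] j [ 30.63   11.557 -22.957   0.078 -55.457 -59.175] F [  6.212  -1.328 -12.125] M [-0.342 -2.314  0.056] w 0.016
x [ 0.001 -0.001 -1.   ] y [-0.477 -0.879  0.   ] z [-0.879  0.477 -0.001]
yaw z 151.49922670567872
to (.531,.0915,.227/.126) cm: [-7.93  -0.077 -0.008] [ 2.17  -0.079  0.004]
red px 17 [223.05882353 344.47058824]
```

View pics/g3.png

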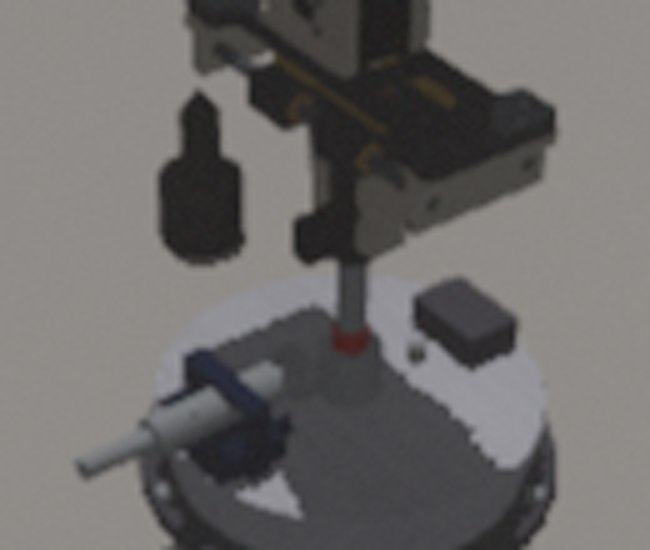

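```bash
python3 -m handwheel '[0.2,0,0,-1, 0.4,0,0,-2, 0.5,0,0,-3, 0.5,0,0,-4, 0.5,0,0,-4, 0.5,0,0,-4, 0.5,0,0,-4, 0.5,0,0,-4, 0.5,0,0,-4, 0.5,0,0,-4]'; python3 rel.py; python3 -m handwheel '[0,0,0,0, 0,0,0,0, 0,0,0,0, 0,0,0,0, 0,0,0,0, 0,0,0,0, 0,0,0,0, 0,0,0,0, 0,0,0,0, 0,0,0,0]' 2.2; python3 look.py g4
```

```text
time_s: 13.05
tcp_pos: [0.5308, 0.0907, 0.1429]
eef_rot: [171.1, 89.9, -33.4]
contact_force: [7.1, -2.0, -10.0]
gripper_width: 0.0157
t 13.05 tcp [0.531 0.091 0.143] j [ 30.626  11.842 -23.305   0.096 -54.814 -55.205] F [ 7.125 -1.963 -9.958] M [-0.483 -2.172  0.041] w 0.0157
x [ 0.001 -0.001 -1.   ] y [-0.415 -0.91   0.   ] z [-0.91   0.415 -0.002]
yaw z 155.47649104634266
to (.531,.0915,.227/.126) cm: [-8.407 -0.076 -0.001] [ 1.693 -0.079  0.014]
time_s: 14.3
tcp_pos: [0.53, 0.0913, 0.1426]
eef_rot: [-98.5, 90.0, 56.9]
contact_force: [1.3, -1.1, -0.1]
gripper_width: 0.022
red px 0 None
```

View pics/g4.png

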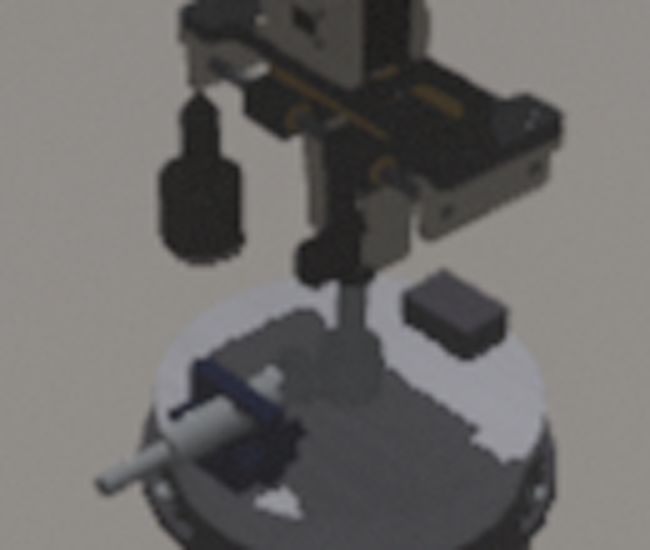

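The red band has gone and the bar has dropped out of the fingers, so the pin found the stop at about 41°. Open and back off upward, then verify.

```bash
python3 -m handwheel '[0,0,0,0, 0,0,0,0, 0,0,0,0, -1,0,0,0, -2.5,0,0,0, -4,0,0,0, -6,0,0,0, -8,0,0,0, -9,0,0,0, -9,0,0,0]' 5; python3 look.py g5
python3 - <<'E'
from h import *
s=cams.capture("side")
c=s;f=lambda p:(np.array(proj(c,p))-[275,155])*5
print("expected home bar bottom/top, lift8 top",f([.531,.0915,.133]),f([.531,.0915,.157]),f([.531,.0915,.165]))
for a in (.6,.65,.7,.75,.8):
    t=np.radians(24.7)+a; print(a,f([.531+.165*np.cos(t),.0915+.165*np.sin(t),.079]))
cv2.imwrite("pics/s9.png",s["image"][:,:,::-1])
E
```

```text
time_s: 15.6
tcp_pos: [0.5303, 0.0915, 0.2335]
eef_rot: [-123.6, 89.9, 31.9]
contact_force: [0.6, 0.6, -0.0]
gripper_width: 0.0502
red px 0 None
expected home bar bottom/top, lift8 top [352.07384191 259.35519258] [353.24937058 220.39559107] [353.64759109 207.19768912]
0.6 [ 72.32520628 457.8745547 ]
0.65 [ 81.07163036 467.09820184]
0.7 [ 90.62644577 476.0830691 ]
0.75 [100.97244901 484.79814925]
0.8 [112.08897645 493.21259697]
```

View pics/g5.png

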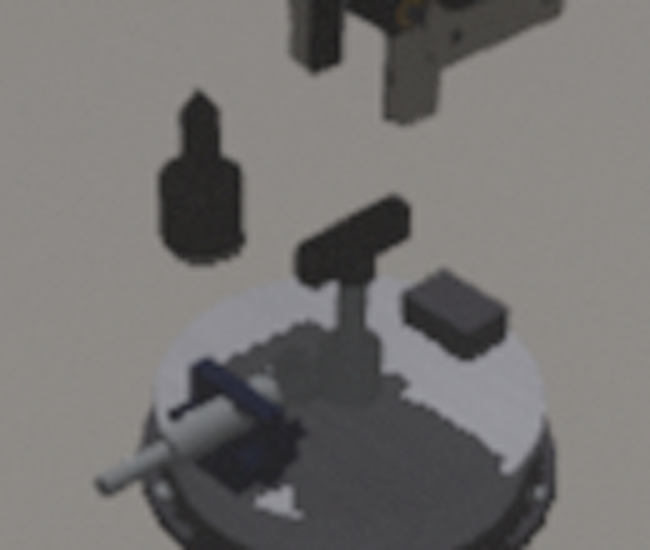

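View pics/s9.png

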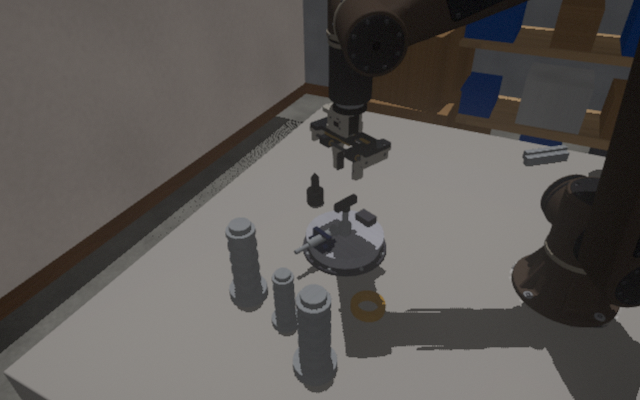

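The bar's top edge is at (353,218) in the crop; home predicts 220 and the 8 mm land 207. No red shows. The tip is at (103,485), which is about 0.75 rad. The gauges are at the same pixels as at the start, and the gripper is clear.

```bash
python3 -c "
from plant import workorder
print(workorder.close_job())"
```

```text
the job is handed in; nothing more can be done
None
```

The punch is swung to the height master's side and the T-handle has dropped home in the first stop there. I handed the job in at about 15.7 s.

- **What I did:** I gripped the T-handle bar, lifted it about 13 mm and turned it counter-clockwise, towards the smallest chrome column. At about 41° I lowered it onto the land and opened the fingers, and the pin fell into the stop.
- **What went wrong:** My first grip closed on the round boss under the bar, stopping at 22.7 mm. I opened, raised the fingers 9 mm and regripped on the bar itself at 15.7 mm.
- **Last checks:** The red band is hidden and the bar's top edge is within 2 pixels of its home position in the enlarged crop. The punch tip is at about 0.75 rad. By eye in the side view the gauges have not moved, and the gripper is clear with contact force near zero. None of these checks disagreed. I did not re-feel the lock by trying to turn the handle.

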